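# Tea cups back on their own saucers

## Task

The four tea cups on the turntable have all been put away on the wrong saucers: swap them round (there is room to park one in the free middle of the turntable) so that each cup stands upright in the middle of the saucer of its own colour. Keep the cups upright, leave the saucers where they are without turning the turntable, and do not disturb the kettle or the jar.

Things in the scene. Friction and masses are not known exactly. Their poses are not given: they have to be found in the camera images.
- cup_red: red melamine tea cup, round, no handle, open at the top, about 100 g: 76 mm high, 47 mm across the foot, 59 mm across at 34 mm up, 64 mm across the rim, wall 3 mm. Origin at the centre of the underside of its foot, z up out of the mouth. At the start it stands upright on a saucer of another colour.
- cup_blue: blue melamine tea cup, round, no handle, open at the top, about 100 g: 76 mm high, 47 mm across the foot, 59 mm across at 34 mm up, 64 mm across the rim, wall 3 mm. Origin at the centre of the underside of its foot, z up out of the mouth. At the start it stands upright on a saucer of another colour.
- cup_yellow: yellow melamine tea cup, round, no handle, open at the top, about 100 g: 76 mm high, 47 mm across the foot, 59 mm across at 34 mm up, 64 mm across the rim, wall 3 mm. Origin at the centre of the underside of its foot, z up out of the mouth. At the start it stands upright on a saucer of another colour.
- cup_green: green melamine tea cup, round, no handle, open at the top, about 100 g: 76 mm high, 47 mm across the foot, 59 mm across at 34 mm up, 64 mm across the rim, wall 3 mm. Origin at the centre of the underside of its foot, z up out of the mouth. At the start it stands upright on a saucer of another colour.
- saucer_red: red melamine saucer, loose, 80 g: 120 mm across, rim 14 mm high, its flat middle about 70 mm across and 5 mm above the underside (so the origin of a cup on it is 5 mm above the saucer's). Origin at the centre of its underside, z up. The saucers stand in a ring, centres about 110 mm from its middle, on a turntable.
- saucer_blue: blue melamine saucer, loose, 80 g: 120 mm across, rim 14 mm high, its flat middle about 70 mm across and 5 mm above the underside (so the origin of a cup on it is 5 mm above the saucer's). Origin at the centre of its underside, z up. The turntable is a cream plastic disc 366 mm across, its flat top 28 mm and its lip 36 mm above the worktop.
- saucer_yellow: yellow melamine saucer, loose, 80 g: 120 mm across, rim 14 mm high, its flat middle about 70 mm across and 5 mm above the underside (so the origin of a cup on it is 5 mm above the saucer's). Origin at the centre of its underside, z up. The middle of the ring, the turntable's middle, is free: 90 mm across, room for one cup.
- saucer_green: green melamine saucer, loose, 80 g: 120 mm across, rim 14 mm high, its flat middle about 70 mm across and 5 mm above the underside (so the origin of a cup on it is 5 mm above the saucer's). Origin at the centre of its underside, z up. The turntable turns stiffly on its bearing if pushed sideways with over 2 N.
- kettle: closed aluminium kettle, bystander, 0.65 kg: 172 mm across, 181 mm high to the top of its black carrying handle, spout reaching 137 mm from its axis along its own +x. Origin at the centre of its underside. It stands on the steel worktop to one side of the turntable, the jar to the other.
- jar: small glass jar with a steel lid, bystander: 64 mm across, 88 mm high, origin at the centre of its underside, on the steel worktop. (A flat white filter wrench, 16 mm thick, also lies on the worktop beyond the turntable, farther from the robot.)
Not all that is in view belongs to the job. Of the things that look like the saucer_blue, the middle-sized one is meant.

How it is judged (in metres and radians):
At the end, for the whole second after the job is handed in: Each of the four cups stands released and still on the saucer of its own colour: foot flat on the saucer's middle (cup origin 1 to 9 mm above the saucer's origin), centred within 12 mm, tilted less than 0.1 rad; saucers level and within 30 mm of where they started (horizontal distance between cup_red and saucer_red below 0.012 m and z of cup_red in the frame of saucer_red between 0.001 and 0.009 m and angle between each of cup_red, saucer_red, cup_blue, saucer_blue, cup_yellow, saucer_yellow, cup_green, saucer_green's own z axis and vertical below 0.1 rad and linear speed of each of cup_red, cup_blue, cup_yellow, cup_green below 0.02 m/s and distance of each of saucer_red, saucer_blue, saucer_yellow, saucer_green from where it was at the start of the episode below 0.03 m and horizontal distance between cup_blue and saucer_blue below 0.012 m and z of cup_blue in the frame of saucer_blue between 0.001 and 0.009 m and horizontal distance between cup_yellow and saucer_yellow below 0.012 m and z of cup_yellow in the frame of saucer_yellow between 0.001 and 0.009 m and horizontal distance between cup_green and saucer_green below 0.012 m and z of cup_green in the frame of saucer_green between 0.001 and 0.009 m); the robot touches nothing.
It fails at once if a saucer is shifted, or the turntable turned, so that a saucer is more than 30 mm from its starting place (distance of any of saucer_red, saucer_blue, saucer_yellow, saucer_green from where it was at the start of the episode above 0.03 m).
It fails at once if a cup is tipped more than 40 degrees (angle between any of cup_red, cup_blue, cup_yellow, cup_green's own z axis and vertical above 0.7 rad).
It fails at once if the kettle or the jar is moved by more than 15 mm (distance of any of kettle, jar from where it was at the start of the episode above 0.015 m).
It also fails if it takes over 120 s, if anything falls off the work surface, if the arm or the gripper's body presses on something with over 40 N, if the wrist force passes 120 N, or if a joint passes its speed limit or range.

## Robot

A 6-joint arm with a two-finger parallel gripper is mounted at the origin on the work surface. World frame = base frame: x ahead of the robot, y to its left, z up, the work surface at z = 0. Lengths are in mm, angles in degrees, forces in N, time in s.
With the tool pointing down it reaches from about 300 to 850 mm from the base axis. Payload 4.2 kg.
Tool frame: the origin (TCP) lies between the finger pads; the fingertips stand 14 mm ahead of it and the grasp point (between the pads) lies 5 mm behind it (env.finger_overhang is the distance from the TCP to the fingertips, in mm); z points along the fingers, y is the line along which they close (so a half turn about z gives the same grasp; the last joint's range is limited). The gripper opens to 91 mm and grips with 3 to 60 N. Pads are 32 mm wide; open, the fingers measure 118 mm over their backs; the gripper's body (76 mm by 178 mm) begins 60 mm behind the grasp point.
Start: joints at [62.395, 18.312, 89.639, -0, 72.044, -1.146], TCP at [256.201, 514.784, 227.976] pointing down, gripper open.
Joint ranges: [-177.97, 177.97], [-48.28, 115.42], [12.27, 149.76], [-77.06, 257.06], [2.81, 150.46], [-146.56, 146.56]. Speed limits (degrees/s): [147.25, 147.25, 180, 180, 180, 180].

## Interface

Orientations are given as [roll, pitch, yaw] about the fixed x, y, z axes, in that order (R = Rz(yaw) Ry(pitch) Rx(roll)).
In Python, from workcell import status, cams, env, finder gives the robot as it stands.
- The arm moves only by the tool apply_moves, never from a script. Its argument "increments" is a list of rows, each a list of 7 numbers: the opening, from -1 (shut) to 1 (fully open), then the shift along the world's x, y, z in m, then the turn, a rotation vector about the world's x, y, z in degrees. In form: [[gripper, x, y, z, ax, ay, az], ...]. A call has 1 to 5 rows; each row shifts and turns the commanded pose from where the row before left it; what a row does not reach is not made up. A row lasts 1/12 s, in which the tool goes at most 41.7 mm and 7.16 degrees, less where a joint would pass 70% of its speed; a pose out of reach is approached as far as the arm can. A call with a gripper value outside its range is refused whole. The fingers move at their own pace and stop on an object; "newtons" is the grip in N (left out, the last holds). Time passes only in rows, so rows that do not move let the fingers close. It gives the time, the measured TCP pose, the force, the opening and the grip force at its end, in the units of the state.
- status.state(): the state, without advancing time (a new reading comes with each control period).
- cams.grab_frame(name): name is "scene" or "top" or "wrist"; returns a dict with "color" (480x640x3 uint8, red, green, blue), "intrinsics" (3x3 intrinsics, pixels), "R" (3x3) and "t" (3): a world point X has camera coordinates R X + t. Camera axes: x right, y down, z forward; pixel columns grow to the right and rows downward; lengths in mm; the calibration is good to about 2 mm. A picture is of the moment at which its call begins. There is no depth.
- env.job_done(): hands the job in; it is judged then, once.
Trained networks look in the newest picture that a camera, given by its name, has taken for a name from the list of things; names that differ only in an ending like _2 or _b are one class to them, and where a whole thing is asked for, a point or a joint stands for the part that bears it (a point fixed in the world has none). Each returns a list of dicts, best first, with "score" (0 to 1); they miss things now and then, are a little off and sometimes report something else, mostly with a low value. They report only what shows in the picture. A call takes as long as a camera call. They do not tell look-alikes from the thing itself.
- finder.boxes_of(query, camera): "rect" ([left, top, width, height] in pixels, round what is visible of it).
- finder.trace(query, camera): "pixels" (480x640 bool, what is visible of it) and "rect" ([left, top, width, height] in pixels, round what is visible of it).
The state is a dict: "time_s": time; "qpos": joint angles; "qvel": joint speeds; "effort": joint torques, N m; "ee_pos": TCP position; "ee_rot": TCP orientation; "force": force on the tool from outside, world axes, zero at the start; "torque": the same for the moment, N m; "gripper_width": finger opening in mm; "gripper_force": force on a finger pad.
Only numpy, scipy, OpenCV 4.12 (cv2) and the standard library are available. Lean on these libraries where they do the work, as an engineer would, in place of code of your own. Each camera call takes 0.05 s, during which the arm holds its last target. There are 200 camera calls.

## Working session

There is one attempt and no reset: what is moved stays moved. The work goes in short steps, Python scripts to look and compute and a tool call to move; the robot and the scene stay as the last step left them, time stands still between calls to the robot, and variables do not carry over. Pictures are saved under pics/ and viewed, at most 14 in all, crops included, and the job is handed in when it is done.

Besides the shell and the picture viewer there is one more tool, called as name(argument=value, ...) on one line, values as JSON. apply_moves: Moves the arm, as the interface text tells. Its arguments: {"type":"object","properties":{"increments":{"type":"array","items":{"type":"array","items":{"type":"number"}}},"newtons":{"type":"number"}},"required":["increments"]}

```bash
mkdir -p pics; python3 - <<'E'
from workcell import status, cams, env, finder
import cv2
s=status.state(); print(s['time_s'],s['ee_pos'],s['ee_rot'],s['gripper_width'])
for n in ("top","scene"):
    f=cams.grab_frame(n); cv2.imwrite(f'pics/{n}0.png',f['color'][:,:,::-1]); print(n,f['intrinsics'].tolist(),f['R'].tolist(),f['t'].tolist())
    for c in ('red','blue','yellow','green'):
        for k in('cup_','saucer_'):
            print(k+c,[(d['rect'],round(d['score'],2)) for d in finder.boxes_of(k+c,n)])
E
```

```text
0.0 [255.96318313 514.33050749 227.13452121] [-1.79899200e+02 -3.21090583e-04  1.53542076e+02] 91.08887469500492
top [[479.88627473484473, 0.0, 317.222960673524], [0.0, 479.88627473484473, 237.83648995782158], [0.0, 0.0, 1.0]] [[-0.002266171554269617, -0.9999859819187193, 0.004785439639259462], [-0.9791249249305043, 0.0012462152421884845, -0.2032555739147253], [0.20324676097375047, -0.005146155227401646, -0.9791140236152555]] [10.473506279766173, 582.922843225988, 1266.9778727103708]
cup_red [([318.3, 209.5, 24.5, 28.0], 0.6)]
saucer_red [([310.2, 255.0, 45.9, 48.0], 0.88)]
cup_blue [([375.0, 201.3, 23.5, 27.2], 0.76)]
saucer_blue [([308.9, 206.5, 41.4, 40.8], 0.88), ([228.5, 186.7, 32.5, 30.5], 0.82), ([201.0, 227.9, 52.7, 57.3], 0.76)]
cup_yellow [([383.0, 256.8, 23.5, 23.6], 0.9)]
saucer_yellow [([359.7, 201.2, 39.0, 40.5], 0.98)]
cup_green [([323.0, 263.4, 26.6, 23.8], 0.68), ([359.1, 200.8, 41.8, 41.4], 0.44)]
saucer_green [([373.5, 252.1, 37.1, 38.9], 0.96)]
scene [[469.9617656780945, 0.0, 319.62542634142636], [0.0, 469.9617656780945, 244.12897517372562], [0.0, 0.0, 1.0]] [[0.844026585075937, 0.5361142381526174, 0.014165003886025125], [0.41100722261743994, -0.6296468950382185, -0.659255527489174], [-0.3445173241527204, 0.5622511104646836, -0.7517855426515462]] [-484.8538855045847, -171.90795830142807, 1410.6924921842135]
cup_red [([319.5, 246.6, 23.5, 36.4], 0.59), ([386.5, 141.7, 25.1, 33.9], 0.39)]
saucer_red [([252.5, 238.6, 48.8, 31.9], 0.96)]
cup_blue [([291.0, 294.3, 29.0, 39.9], 0.79)]
saucer_blue [([387.7, 222.7, 32.2, 26.4], 0.75), ([306.5, 260.2, 48.7, 34.0], 0.7), ([334.4, 185.1, 51.8, 36.7], 0.66)]
cup_yellow [([229.2, 269.7, 30.4, 41.1], 0.66)]
saucer_yellow [([277.6, 307.3, 52.3, 36.3], 0.95), ([228.5, 269.3, 31.7, 42.9], 0.23)]
cup_green [([261.8, 226.1, 30.5, 33.6], 0.66)]
saucer_green [([220.3, 280.2, 51.5, 38.0], 0.82)]
```

```bash
python3 - <<'E'
import cv2
a=cv2.imread('pics/top0.png')[140:340,170:450]; cv2.imwrite('pics/t0c.png',cv2.resize(a,None,fx=2.8,fy=2.8,interpolation=cv2.INTER_CUBIC))
E
```

```text
(no output)
```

View pics/t0c.png

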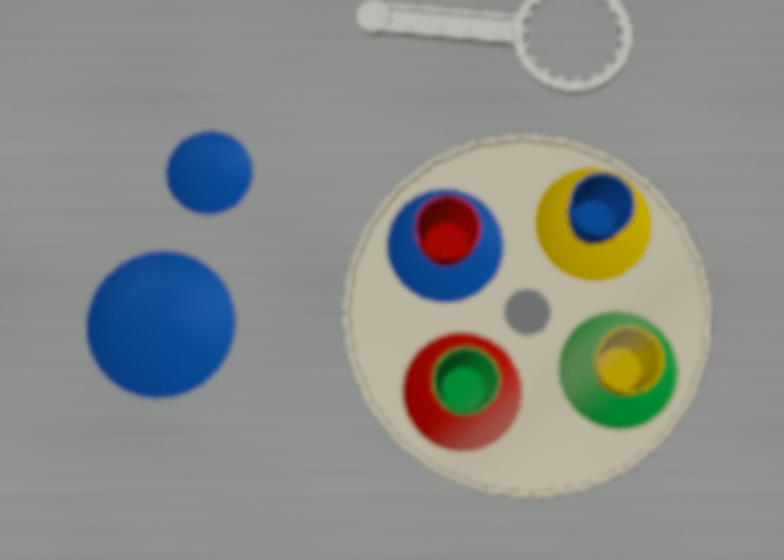

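View pics/scene0.png

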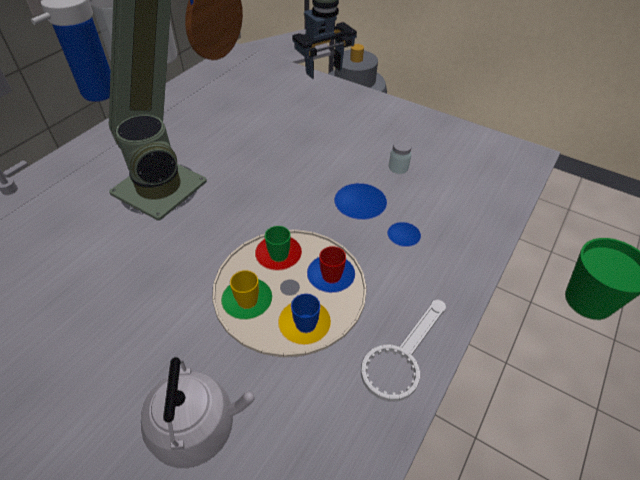

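The only blue saucer on the turntable, at about pixel (329,227), carries the red cup. The blue disc at (244,202) is smaller and the one at (227,256) larger, and both lie on the worktop. The one on the turntable is therefore the middle-sized one that is meant, and this crop confirms it. The cups stand like this: red on blue, blue on yellow, yellow on green, green on red.

Next I measure positions.

```bash
cat > h.py <<'E'
import numpy as np, cv2
from workcell import status, cams, env, finder
def proj(f,P): 
    c=np.asarray(P)@f['R'].T+f['t']; p=c@f['intrinsics'].T; return p[:,:2]/p[:,2:]
def ray(f,uv,z):
    d=np.linalg.inv(f['intrinsics'])@[uv[0],uv[1],1]; d=f['R'].T@d; C=-f['R'].T@f['t']
    return C+d*(z-C[2])/d[2]
def model(xy,prof):
    a=np.linspace(0,2*np.pi,72,endpoint=False)
    return np.vstack([np.c_[xy[0]+r*np.cos(a),xy[1]+r*np.sin(a),0*a+z] for z,r in prof])
CUP=lambda b:[(b,23.5),(b+34,29.5),(b+76,32)]
SAU=[(42,60),(28,40)]
def mid(p): return (p.min(0)+p.max(0))/2
def locate(f,mask,prof):
    m=cv2.morphologyEx(mask.astype(np.uint8),cv2.MORPH_OPEN,np.ones((3,3)))
    n,l,st,_=cv2.connectedComponentsWithStats(m); k=1+np.argmax(st[1:,4])
    ys,xs=np.where(l==k); c=np.c_[xs,ys].astype(float); obs=mid(c); ext=np.ptp(c,axis=0)+1
    xy=ray(f,obs,prof[-1][0])[:2]
    for _ in range(8):
        q=proj(f,model(xy,prof)); xy=xy+(ray(f,obs,60)-ray(f,mid(q),60))[:2]
    return xy,ext,np.ptp(q,axis=0),obs
E
python3 - <<'E'
from h import *
for n in('top','scene'):
    f=cams.grab_frame(n)
    print(n,'cam',-f['R'].T@f['t'])
    for c in ('red','blue','yellow','green'):
        for k,p in(('cup_',CUP(33)),('saucer_',SAU)):
            for d in finder.trace(k+c,n):
                if d['score']>.3:
                    xy,e,q,o=locate(f,d['pixels'],p); print(k+c,round(d['score'],2),xy.round(1),e.round(),q.round(1),o)
    for t,z,r in(('kettle',90,86),('jar',44,32)):
        for d in finder.boxes_of(t,n): print(t,d['score'],d['rect'],ray(f,np.array(d['rect'][:2])+np.array(d['rect'][2:])/2,z).round())
E
```

```text
top cam [ 313.26887102   16.26697693 1358.9479995 ]
cup_red 0.68 [620.1 -24.7] [23. 25.] [23.9 26. ] [330. 222.]
saucer_red 0.85 [471.3 -39.4] [43. 43.] [43.6 43.4] [335. 279.]
cup_blue 0.73 [ 644.2 -172.8] [24. 26.] [24.6 26.3] [384.5 213.5]
saucer_blue 0.94 [618.3 -22.5] [42. 41.] [42.6 41.5] [328.5 227. ]
saucer_blue 0.79 [538.8 260.2] [55. 53.] [43.2 42.6] [227. 255.]
saucer_blue 0.7 [ 590.4 -483.1] [68. 76.] [42.8 41.8] [492.5 236.5]
saucer_blue 0.69 [693. 216.] [32. 30.] [42.2 40.6] [244.5 201.5]
saucer_blue 0.49 [ 491.9 -194.4] [41. 42.] [43.4 43.1] [391.  271.5]
cup_yellow 0.55 [ 492.9 -193.5] [25. 25.] [25.5 25.1] [394. 268.]
saucer_yellow 0.55 [ 637.  -175.3] [40. 38.] [42.4 41.3] [382.5 220.5]
cup_green 0.76 [473.  -40.6] [24. 24.] [24.4 25. ] [336.5 275.5]
cup_green 0.52 [ 644.2 -172.8] [24. 26.] [24.6 26.3] [384.5 213.5]
saucer_green 0.79 [ 489.1 -193. ] [42. 42.] [43.4 43.2] [390.5 272.5]
kettle 0.78 [459.6, 200.4, 71.9, 75.0] [ 576. -473.   90.]
jar 0.84 [134.3, 232.6, 30.0, 28.3] [561. 477.  44.]
scene cam [ 965.89298434 -641.46766099  954.07490619]
cup_red 0.78 [622.
[... 182 characters left out ...]
e 0.82 [ 645.8 -173.6] [29. 39.] [29.8 40.1] [305. 313.]
saucer_blue 0.85 [556.6 238.7] [53. 36.] [42.7 29.5] [360.  201.5]
saucer_blue 0.83 [623.6 -29. ] [48. 34.] [49.1 39.1] [330.5 275.5]
saucer_blue 0.68 [713.3 193.4] [34. 25.] [45.6 33.5] [403.5 234. ]
cup_yellow 0.7 [ 495.2 -193.7] [29. 39.] [29.3 39.1] [244. 289.]
saucer_yellow 0.88 [ 646.7 -180.1] [53. 39.] [53.5 46.2] [304. 325.]
saucer_yellow 0.74 [454.7 -15.3] [26. 38.] [46.6 34.9] [277.5 243.5]
saucer_green 0.61 [ 496.9 -197. ] [50. 39.] [51.8 42.7] [246.5 300. ]
kettle 0.83 [139.2, 358.6, 114.7, 110.7] [ 603. -472.   90.]
jar 0.71 [389.0, 143.0, 22.1, 32.3] [570. 467.  44.]
jar 0.26 [228.1, 271.6, 30.6, 38.3] [ 477. -183.   44.]
```

The cups and saucers fit a ring of radius 110 mm about (556,-108), and the sizes match. I move above the green cup at (472,-41) and turn the gripper on the way.

apply_moves(increments=[[1,0.0144,-0.037,0,0,0,-7],[1,0.0144,-0.037,0,0,0,-7],[1,0.0144,-0.037,0,0,0,-7],[1,0.0144,-0.037,0,0,0,-7],[1,0.0144,-0.037,0,0,0,-7]], newtons=10)

```text
time_s: 2.42
ee_pos: [328.4, 328.2, 228.1]
ee_rot: [180.0, 0.0, 118.2]
force: [-0.0, 0.6, 0.6]
gripper_width: 91.4
gripper_force: 0.0
```

apply_moves(increments=[[1,0.0144,-0.037,0,0,0,-7],[1,0.0144,-0.037,0,0,0,-7],[1,0.0144,-0.037,0,0,0,-7],[1,0.0144,-0.037,0,0,0,0],[1,0.0144,-0.037,0,0,0,0]])

```text
time_s: 2.83
ee_pos: [400.5, 143.0, 228.3]
ee_rot: [179.9, -0.0, 97.5]
force: [1.2, 1.2, -0.0]
gripper_width: 91.1
gripper_force: 0.0
```

apply_moves(increments=[[1,0.0144,-0.037,0,0,0,0],[1,0.0144,-0.037,0,0,0,0],[1,0.0144,-0.037,0,0,0,0],[1,0.0144,-0.037,0,0,0,0],[1,0.0144,-0.037,0,0,0,0]])

```text
time_s: 3.25
ee_pos: [472.5, -42.3, 228.3]
ee_rot: [180.0, 0.0, 97.5]
force: [0.7, 0.5, 0.1]
gripper_width: 91.5
gripper_force: 0.0
```

apply_moves(increments=[[1,0,0,0,0,0,0],[1,0,0,0,0,0,0]])

```text
time_s: 3.42
ee_pos: [472.6, -41.9, 227.8]
ee_rot: [-180.0, -0.0, 97.3]
force: [-1.0, 0.4, -0.0]
gripper_width: 91.1
gripper_force: 0.0
```

```bash
python3 - <<'E'
from h import *
f=cams.grab_frame('wrist'); cv2.imwrite('pics/w1.png',f['color'][:,:,::-1]); print(-f['R'].T@f['t'])
for c in ('red','blue','yellow','green'):
    for k,p in(('cup_',CUP(33)),('saucer_',SAU)):
        for d in finder.trace(k+c,'wrist'):
            if d['score']>.3:
                xy,e,q,o=locate(f,d['pixels'],p); print(k+c,round(d['score'],2),xy.round(1),e.round(),q.round(1),o)
E
```

```text
[463.28642716  34.99471123 383.79422824]
cup_red 0.72 [621.4 -25.1] [112.  91.] [113.5  91.4] [520.5 238. ]
cup_red 0.4 [593.7 -10.8] [133. 132.] [108.3  91.2] [491.  215.5]
saucer_red 0.86 [471.7 -37.9] [134. 129.] [137.1 134.4] [323.5 211. ]
saucer_red 0.7 [ 486.6 -147.6] [90. 20.] [126.  113.6] [324.5 325.5]
saucer_blue 0.87 [618.2 -24.1] [135. 132.] [137.4 133.3] [491.  216.5]
cup_yellow 0.63 [ 493.1 -198.8] [74. 59.] [ 77.4 105.9] [324.5 402. ]
saucer_yellow 0.62 [ 606.7 -206. ] [39. 38.] [120.  102.4] [436.  391.5]
cup_green 0.63 [474.  -40.6] [87. 91.] [89.3 91.4] [326. 234.]
saucer_green 0.94 [ 487.  -147.5] [85. 20.] [126.  113.6] [325.  325.5]
```

View pics/w1.png

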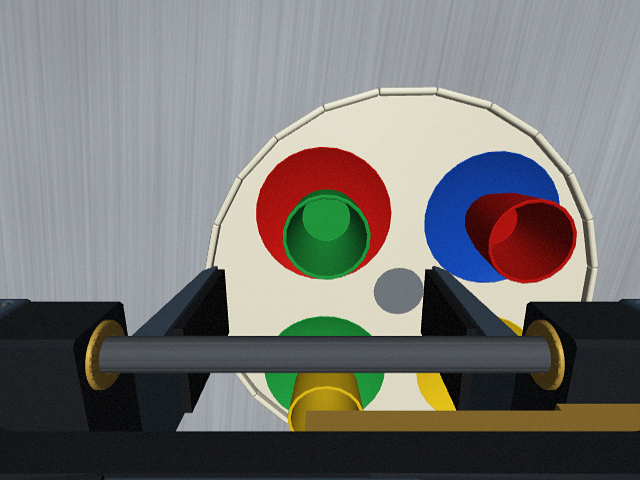

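The wrist view shows the green cup at (326,234) on the red saucer and the hub at (398,291). This agrees with the top view to about 2 mm. I descend to TCP z = 73 and grip.

apply_moves(increments=[[1,0.001,0.001,-0.035,0,0,0],[1,0,0,-0.035,0,0,0],[1,0,0,-0.035,0,0,0],[1,0,0,-0.03,0,0,0],[1,0,0,-0.02,0,0,0]])

```text
time_s: 4.28
ee_pos: [471.5, -38.6, 70.5]
ee_rot: [-179.8, -0.0, 97.6]
force: [0.3, -0.6, 0.2]
gripper_width: 91.2
gripper_force: 0.0
```

apply_moves(increments=[[0.4,0,0,0,0,0,0],[0.3,0,0,0,0,0,0],[-1,0,0,0,0,0,0],[-1,0,0,0,0,0,0],[-1,0,0,0,0,0,0]])

```text
time_s: 4.7
ee_pos: [474.2, -39.3, 74.5]
ee_rot: [179.8, 0.0, 97.5]
force: [-0.7, 0.2, 3.4]
gripper_width: 62.8
gripper_force: 10.0
```

apply_moves(increments=[[-1,0,0,0,0,0,0],[-1,0,0,0,0,0,0],[-1,0,0,0,0,0,0]])

```text
time_s: 4.95
ee_pos: [474.2, -39.4, 74.4]
ee_rot: [179.8, 0.0, 97.5]
force: [-1.7, 0.3, 7.0]
gripper_width: 62.6
gripper_force: 10.0
```

apply_moves(increments=[[-1,0,0,0.005,0,0,0],[-1,0,0,0.015,0,0,0],[-1,0,0,0.025,0,0,0],[-1,0,0,0.03,0,0,0],[-1,0,0,0.025,0,0,0]])

```text
time_s: 5.37
ee_pos: [473.0, -39.2, 174.7]
ee_rot: [180.0, -0.0, 97.5]
force: [0.7, -0.3, -1.6]
gripper_width: 62.9
gripper_force: 10.0
```

apply_moves(increments=[[-1,0.02,-0.016,0,0,0,0],[-1,0.021,-0.017,0,0,0,0],[-1,0.021,-0.017,0,0,0,0],[-1,0.02,-0.018,0,0,0,0],[-1,0,0,0,0,0,0]])

```text
time_s: 5.78
ee_pos: [558.8, -110.2, 173.1]
ee_rot: [179.8, 0.2, 97.4]
force: [1.3, -1.3, -1.9]
gripper_width: 62.6
gripper_force: 10.0
```

```bash
python3 - <<'E'
from h import *
f=cams.grab_frame('wrist'); cv2.imwrite('pics/w2.png',f['color'][:,:,::-1]); s=status.state(); print(s['ee_pos'],s['force'],s['gripper_width'])
for c in ('red','blue','green','yellow'):
  for d in finder.trace('saucer_'+c,'wrist'):
    xy,e,q,o=locate(f,d['pixels'],SAU); print(c,d['score'],xy,e,q,o)
E
```

```text
[ 556.43190452 -108.56512966  172.73042773] [-0.09295685  0.13717947 -0.47939705] 62.79752848079948
red 0.95 [471.82806361 -40.12511551] [174. 181.] [175.03876628 182.21940337] [210.5 116. ]
blue 0.31 [ 648.52485368 -246.1542485 ] [10. 16.] [141.37789531 120.01979895] [407.5 397.5]
green 0.85 [ 480.74245681 -166.16122613] [117.  67.] [155.08754518 143.08472282] [214. 287.]
yellow 0.67 [ 646.54881837 -144.06394123] [112.  65.] [154.4696606 142.9694615] [429.5 286. ]
```

View pics/w2.png

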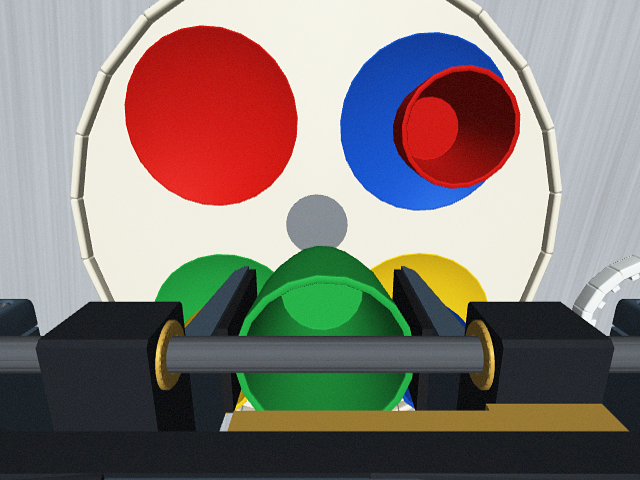

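The green cup is held at (325,335), and the red saucer is empty at (472,-40). I lower the cup onto the middle.

apply_moves(increments=[[-1,0,0,-0.03,0,0,0],[-1,0,0,-0.03,0,0,0],[-1,0,0,-0.025,0,0,0],[-1,0,0,-0.012,0,0,0],[-1,0,0,-0.005,0,0,0]])

```text
time_s: 6.45
ee_pos: [552.7, -106.4, 69.4]
ee_rot: [-179.7, -0.1, 97.6]
force: [-4.2, -2.1, 12.7]
gripper_width: 62.5
gripper_force: 10.0
```

apply_moves(increments=[[-1,0,0,0,0,0,0],[-1,0,0,-0.001,0,0,0],[-1,0,0,0,0,0,0]])

```text
time_s: 6.7
ee_pos: [555.7, -107.0, 70.9]
ee_rot: [179.9, 0.0, 97.6]
force: [0.1, 0.3, -0.5]
gripper_width: 62.3
gripper_force: 10.0
```

apply_moves(increments=[[-1,0,0,-0.001,0,0,0],[-1,0,0,0,0,0,0],[-1,0,0,0,0,0,0]])

```text
time_s: 6.95
ee_pos: [555.5, -107.3, 69.5]
ee_rot: [179.9, 0.0, 97.5]
force: [-0.1, -0.1, 0.5]
gripper_width: 62.4
gripper_force: 10.0
```

apply_moves(increments=[[-1,0,0,-0.001,0,0,0],[-1,0,0,0,0,0,0],[-1,0,0,0,0,0,0]])

```text
time_s: 7.2
ee_pos: [555.5, -107.7, 69.2]
ee_rot: [179.9, 0.1, 97.6]
force: [-1.2, -1.3, 6.3]
gripper_width: 62.8
gripper_force: 10.0
```

apply_moves(increments=[[0.6,0,0,0.0005,0,0,0],[1,0,0,0,0,0,0],[1,0,0,0,0,0,0],[1,0,0,0,0,0,0],[1,0,0,0.01,0,0,0]])

```text
time_s: 7.62
ee_pos: [553.8, -106.9, 77.0]
ee_rot: [-179.8, -0.1, 97.5]
force: [0.2, 0.2, -0.4]
gripper_width: 90.6
gripper_force: 0.0
```

apply_moves(increments=[[1,0,0,0.03,0,0,0],[1,0,0,0.03,0,0,0],[1,0,0,0.03,0,0,0],[1,0.015,0.02,0.02,0,0,0],[1,0.025,0.032,0,0,0,0]])

```text
time_s: 8.03
ee_pos: [596.8, -57.3, 195.0]
ee_rot: [179.5, 0.2, 97.3]
force: [2.0, -1.0, -0.1]
gripper_width: 91.3
gripper_force: 0.0
```

apply_moves(increments=[[1,0.024,0.03,0,0,0,0],[1,0,0,0,0,0,0],[1,0,0,0,0,0,0]])

```text
time_s: 8.28
ee_pos: [619.8, -23.8, 188.7]
ee_rot: [180.0, 0.0, 97.7]
force: [-1.3, 0.5, 0.0]
gripper_width: 91.3
gripper_force: 0.0
```

```bash
cat > look.py <<'E'
from h import *
import sys
s=status.state(); print(s['time_s'],s['ee_pos'].round(1),s['force'].round(1))
for n in sys.argv[2].split(','):
  f=cams.grab_frame(n); cv2.imwrite(f'pics/{sys.argv[1]}{n}.png',f['color'][:,:,::-1])
  for k in sys.argv[3].split(','):
    k,_,b=k.partition(':')
    for d in finder.trace(k,n):
        if d['score']>.3:
            xy,e,q,o=locate(f,d['pixels'],SAU if 'sau' in k else CUP(float(b or 33))); print(n,k,round(d['score'],2),xy.round(1),e.round(),q.round(1),o)
E
python3 look.py a wrist,top cup_red,cup_green:28,saucer_red,saucer_blue
```

```text
8.2833 [619.8 -23.8 188.7] [-1.3  0.5  0. ]
wrist cup_red 0.79 [621.5 -24.9] [101. 104.] [102.6 105.6] [326.  252.5]
wrist cup_green 0.92 [574.4 -80. ] [40. 49.] [ 96.6 110.4] [245.5 311. ]
wrist saucer_red 0.62 [471.9 -39.5] [153. 148.] [155.  149.6] [133.  220.5]
wrist saucer_blue 0.72 [618.8 -20.5] [151. 138.] [153.6 149.4] [323.  221.5]Traceback (most recent call last):
  File "look.py", line 10, in <module>
    xy,e,q,o=locate(f,d['pixels'],SAU if 'sau' in k else CUP(float(b or 33))); print(n,k,round(d['score'],2),xy.round(1),e.round(),q.round(1),o)
             ~~~~~~^^^^^^^^^^^^^^^^^^^^^^^^^^^^^^^^^^^^^^^^^^^^^^^^^^^^^^^^^^
  File "h.py", line 16, in locate
    n,l,st,_=cv2.connectedComponentsWithStats(m); k=1+np.argmax(st[1:,4])
                                                      ~~~~~~~~~^^^^^^^^^^
    return _wrapfunc(a, 'argmax', axis=axis, out=out, **kwds)
    return bound(*args, **kwds)
ValueError: attempt to get argmax of an empty sequence
```

apply_moves(increments=[[1,0.0015,-0.001,-0.03,0,0,0],[1,0,0,-0.03,0,0,0],[1,0,0,-0.03,0,0,0],[1,0,0,-0.015,0,0,0],[0.9,0,0,-0.01,0,0,0]])

```text
time_s: 9.1
ee_pos: [619.1, -26.6, 71.1]
ee_rot: [-179.8, -0.0, 97.5]
force: [-0.1, -0.6, -0.6]
gripper_width: 87.7
gripper_force: 0.0
```

apply_moves(increments=[[0.4,0,0,0,0,0,0],[0.3,0,0,0,0,0,0],[-1,0,0,0,0,0,0],[-1,0,0,0,0,0,0],[-1,0,0,0,0,0,0]])

```text
time_s: 9.52
ee_pos: [621.7, -26.3, 75.1]
ee_rot: [179.8, 0.0, 97.5]
force: [-0.2, -0.7, 2.1]
gripper_width: 62.3
gripper_force: 10.0
```

apply_moves(increments=[[-1,0,0,0,0,0,0],[-1,0,0,0.005,0,0,0],[-1,0,0,0.025,0,0,0],[-1,0,0,0.035,0,0,0],[-1,0,0,0.035,0,0,0]])

```text
time_s: 9.93
ee_pos: [619.6, -26.1, 173.6]
ee_rot: [-179.8, -0.0, 97.5]
force: [1.3, 0.1, -0.9]
gripper_width: 62.5
gripper_force: 10.0
```

apply_moves(increments=[[-1,-0.03,-0.003,0,0,0,0],[-1,-0.035,-0.003,0,0,0,0],[-1,-0.035,-0.003,0,0,0,0],[-1,-0.03,-0.003,0,0,0,0],[-1,-0.0195,-0.002,0,0,0,0]])

```text
time_s: 10.35
ee_pos: [467.4, -40.1, 173.4]
ee_rot: [-179.8, -0.0, 97.5]
force: [-0.3, -0.1, -1.4]
gripper_width: 62.4
gripper_force: 10.0
```

apply_moves(increments=[[-1,0,0,-0.03,0,0,0],[-1,0,0,-0.03,0,0,0],[-1,0,0,-0.025,0,0,0],[-1,0,0,-0.01,0,0,0],[-1,0,0,0,0,0,0]])

```text
time_s: 10.77
ee_pos: [468.9, -39.9, 76.4]
ee_rot: [-179.7, -0.1, 97.5]
force: [0.1, 0.0, -1.6]
gripper_width: 62.3
gripper_force: 10.0
```

apply_moves(increments=[[-1,0,0,0,0,0,0],[-1,0,0,-0.002,0,0,0],[-1,0,0,0,0,0,0]])

```text
time_s: 11.02
ee_pos: [472.0, -40.3, 77.3]
ee_rot: [179.9, 0.0, 97.5]
force: [-0.4, -1.4, -0.8]
gripper_width: 62.5
gripper_force: 10.0
```

Position is good. I lower the last 2 mm.

apply_moves(increments=[[-1,0,0,-0.0015,0,0,0],[-1,0,0,0,0,0,0],[-1,0,0,0,0,0,0]])

```text
time_s: 11.27
ee_pos: [471.4, -40.2, 75.3]
ee_rot: [180.0, 0.0, 97.5]
force: [0.2, -0.6, -0.5]
gripper_width: 62.4
gripper_force: 10.0
```

apply_moves(increments=[[-1,0,0,-0.001,0,0,0],[-1,0,0,0,0,0,0],[-1,0,0,0,0,0,0]])

```text
time_s: 11.52
ee_pos: [471.7, -40.2, 74.7]
ee_rot: [179.9, 0.0, 97.5]
force: [-0.9, 0.9, 4.5]
gripper_width: 62.3
gripper_force: 10.0
```

apply_moves(increments=[[0.6,0,0,0.0005,0,0,0],[1,0,0,0,0,0,0],[1,0,0,0,0,0,0],[1,0,0,0,0,0,0],[1,0,0,0.01,0,0,0]])

```text
time_s: 11.93
ee_pos: [469.8, -40.1, 83.0]
ee_rot: [-179.8, -0.1, 97.5]
force: [-0.8, -0.5, 0.2]
gripper_width: 90.8
gripper_force: 0.0
```

apply_moves(increments=[[1,0,0,0.035,0,0,0],[1,0,0,0.035,0,0,0],[1,0,0,0.03,0,0,0],[1,0.029,-0.022,0.005,0,0,0],[1,0.029,-0.022,0,0,0,0]])

```text
time_s: 12.35
ee_pos: [530.6, -84.3, 193.0]
ee_rot: [179.6, 0.1, 97.6]
force: [0.9, 0.7, -0.6]
gripper_width: 91.2
gripper_force: 0.0
```

apply_moves(increments=[[1,0.029,-0.022,0,0,0,0],[1,0.029,-0.022,0,0,0,0],[1,0.029,-0.022,0,0,0,0],[1,0.028,-0.023,0,0,0,0],[1,0,0,0,0,0,0]])

```text
time_s: 12.77
ee_pos: [648.5, -177.5, 187.6]
ee_rot: [179.9, 0.2, 97.4]
force: [-0.3, -0.6, 0.0]
gripper_width: 91.4
gripper_force: 0.0
```

```bash
sed -i "s/if d\['score'\]>.3:/if d['score']>.3 and d['pixels'].sum()>60:/" look.py; python3 look.py b wrist,top cup_red,saucer_red,cup_blue,saucer_yellow,saucer_blue,cup_green:28
```

```text
12.7667 [ 648.5 -177.5  187.6] [-0.3 -0.6  0. ]
wrist cup_red 0.6 [485.4 -66.6] [131.  40.] [168.1 137.4] [65.  19.5]
wrist saucer_red 0.97 [475.6 -72. ] [167.  94.] [176.2 190. ] [94.  46.5]
wrist cup_blue 0.69 [ 644.7 -173.8] [101. 105.] [103.8 106.1] [318. 245.]
wrist saucer_yellow 0.79 [ 640.3 -170.1] [153. 139.] [154.9 151.2] [314. 215.]
wrist saucer_blue 0.72 [623.1 -54.4] [176.  99.] [173.2 189.2] [309.5  49. ]
wrist cup_green 0.82 [ 555.4 -109.8] [121. 114.] [122.2 115.9] [183.  121.5]
top cup_red 0.94 [470.3 -37.9] [24. 24.] [24.4 25. ] [335.5 276.5]
top saucer_red 0.76 [471.3 -36.6] [43. 45.] [43.6 43.4] [334. 279.]
top saucer_yellow 0.72 [ 651.6 -128.9] [11. 26.] [42.4 41.1] [366.  215.5]
top saucer_blue 0.97 [538.8 260.2] [53. 53.] [43.2 42.6] [227. 255.]
top saucer_blue 0.72 [694.5 216.1] [32. 31.] [42.2 40.6] [244.5 201. ]
top saucer_blue 0.56 [618.3 -21.1] [41. 41.] [42.6 41.5] [328. 227.]
top saucer_blue 0.38 [ 589. -483.] [70. 75.] [42.8 41.8] [492.5 237. ]
top cup_green 0.67 [ 553.8 -101.7] [19. 25.] [24.1 25.2] [359. 246.]
```

View pics/bwrist.png

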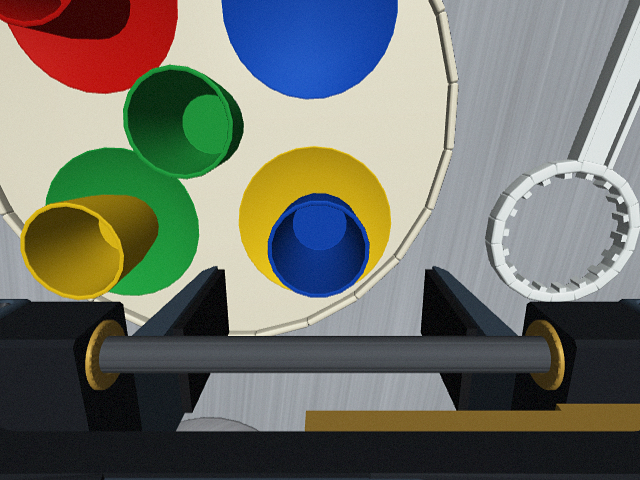

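The green cup stands upright in the middle and the red cup is on the red saucer. The blue cup, at (318,245), is between the fingers. I descend and grip.

apply_moves(increments=[[1,0,0,-0.02,0,0,0],[1,0,0,-0.03,0,0,0],[1,0,0,-0.03,0,0,0],[1,0,0,-0.025,0,0,0],[0.9,0,0,-0.01,0,0,0]])

```text
time_s: 13.88
ee_pos: [641.8, -172.6, 70.5]
ee_rot: [-179.6, -0.2, 97.5]
force: [-0.0, 0.3, -0.0]
gripper_width: 87.9
gripper_force: 0.0
```

apply_moves(increments=[[0.4,0,0,0,0,0,0],[0.3,0,0,0,0,0,0],[-1,0,0,0,0,0,0],[-1,0,0,0,0,0,0],[-1,0,0,0,0,0,0]])

```text
time_s: 14.3
ee_pos: [645.3, -173.6, 76.6]
ee_rot: [179.8, 0.1, 97.5]
force: [-0.8, -0.4, 2.8]
gripper_width: 63.0
gripper_force: 10.0
```

apply_moves(increments=[[-1,0,0,0,0,0,0],[-1,0,0,0.005,0,0,0],[-1,0,0,0.025,0,0,0],[-1,0,0,0.035,0,0,0],[-1,0,0,0.035,0,0,0]])

```text
time_s: 14.72
ee_pos: [643.2, -172.9, 174.6]
ee_rot: [-179.8, -0.1, 97.5]
force: [0.8, -0.0, -0.6]
gripper_width: 63.2
gripper_force: 10.0
```

apply_moves(increments=[[-1,-0.005,0.03,0,0,0,0],[-1,-0.006,0.035,0,0,0,0],[-1,-0.006,0.035,0,0,0,0],[-1,-0.006,0.03,0,0,0,0],[-1,-0.0035,0.02,0,0,0,0]])

```text
time_s: 15.13
ee_pos: [616.4, -20.4, 174.7]
ee_rot: [-180.0, -0.1, 97.6]
force: [0.1, -0.8, -0.5]
gripper_width: 63.2
gripper_force: 10.0
```

apply_moves(increments=[[-1,0,0,-0.03,0,0,0],[-1,0,0,-0.03,0,0,0],[-1,0,0,-0.025,0,0,0],[-1,0,0,-0.01,0,0,0],[-1,0,0,0,0,0,0]])

```text
time_s: 15.55
ee_pos: [616.0, -23.2, 77.4]
ee_rot: [-179.7, -0.0, 97.5]
force: [1.2, -0.9, -0.3]
gripper_width: 62.8
gripper_force: 10.0
```

apply_moves(increments=[[-1,0,0,0,0,0,0],[-1,0,0,-0.002,0,0,0],[-1,0,0,0,0,0,0]])

```text
time_s: 15.8
ee_pos: [618.7, -23.4, 78.8]
ee_rot: [179.8, 0.0, 97.5]
force: [0.6, 0.0, -1.8]
gripper_width: 63.2
gripper_force: 10.0
```

apply_moves(increments=[[-1,0,0,-0.0015,0,0,0],[-1,0,0,0,0,0,0],[-1,0,0,0,0,0,0]])

```text
time_s: 16.05
ee_pos: [617.9, -23.2, 76.4]
ee_rot: [180.0, 0.0, 97.5]
force: [-0.6, 0.0, -1.5]
gripper_width: 62.9
gripper_force: 10.0
```

apply_moves(increments=[[-1,0,0,-0.001,0,0,0],[-1,0,0,0,0,0,0],[-1,0,0,0,0,0,0]])

```text
time_s: 16.3
ee_pos: [618.0, -23.4, 75.4]
ee_rot: [180.0, 0.0, 97.5]
force: [-0.7, -0.9, 2.4]
gripper_width: 63.2
gripper_force: 10.0
```

apply_moves(increments=[[0.6,0,0,0,0,0,0],[1,0,0,0,0,0,0],[1,0,0,0,0,0,0],[1,0,0,0,0,0,0],[1,0,0,0.01,0,0,0]])

```text
time_s: 16.72
ee_pos: [616.2, -23.1, 83.3]
ee_rot: [-179.8, -0.1, 97.5]
force: [-1.0, 0.5, 0.1]
gripper_width: 90.4
gripper_force: 0.0
```

apply_moves(increments=[[1,0,0,0.035,0,0,0],[1,0,0,0.035,0,0,0],[1,0,0,0.03,0,0,0],[1,-0.021,-0.028,0.005,0,0,0],[1,-0.021,-0.028,0,0,0,0]])

```text
time_s: 17.13
ee_pos: [577.7, -79.1, 193.9]
ee_rot: [179.6, 0.1, 97.7]
force: [0.1, -0.9, -1.2]
gripper_width: 91.2
gripper_force: 0.0
```

apply_moves(increments=[[1,-0.021,-0.029,0,0,0,0],[1,-0.021,-0.029,0,0,0,0],[1,-0.02,-0.028,0,0,0,0],[1,-0.02,-0.028,0,0,0,0],[1,0,0,0,0,0,0]])

```text
time_s: 17.55
ee_pos: [490.4, -197.0, 190.9]
ee_rot: [-179.9, 0.1, 97.3]
force: [0.2, -0.3, -0.3]
gripper_width: 91.2
gripper_force: 0.0
```

apply_moves(increments=[[1,0,0,0,0,0,0],[1,0,0,0,0,0,0]])

```text
time_s: 17.72
ee_pos: [494.2, -193.0, 190.6]
ee_rot: [179.9, 0.0, 97.5]
force: [-1.1, 0.5, 0.6]
gripper_width: 91.2
gripper_force: 0.0
```

```bash
python3 look.py c wrist,top cup_blue,saucer_blue,cup_yellow,saucer_yellow,saucer_green,saucer_red
```

```text
17.7167 [ 494.2 -193.   190.6] [-1.1  0.5  0.6]
wrist cup_blue 0.81 [618.1 -48.5] [146.  59.] [159.8 132.3] [566.5  29. ]
wrist saucer_blue 0.74 [622.5 -51.4] [163. 107.] [172.2 185.9] [531.  53.]
wrist cup_yellow 0.69 [ 493.5 -194.7] [101. 103.] [101.8 104.8] [322. 252.]
wrist saucer_yellow 0.94 [ 640.7 -174.2] [151. 146.] [153.1 147.5] [511.  225.5]
wrist saucer_green 0.64 [ 492.2 -189.9] [150. 135.] [152.7 148.5] [321.5 221. ]
wrist saucer_red 0.97 [475.5 -68.7] [173. 101.] [171.2 186.7] [320.  50.]
top cup_blue 0.87 [617.3 -24.6] [23. 27.] [23.9 26. ] [330. 223.]
top saucer_blue 0.87 [538.8 260.2] [53. 53.] [43.2 42.6] [227. 255.]
top saucer_blue 0.75 [616.9 -22.5] [42. 40.] [42.6 41.5] [328.5 227.5]
top saucer_blue 0.71 [694.5 214.7] [31. 31.] [42.2 40.6] [245. 201.]
top cup_yellow 0.55 [ 577.2 -474.4] [64. 75.] [30.4 25.4] [495.5 237. ]
top saucer_yellow 0.55 [ 639.9 -171.1] [41. 40.] [42.4 41.2] [381.  219.5]
top saucer_yellow 0.47 [ 562.3 -112.9] [23. 24.] [42.9 42.2] [361.  246.5]
top saucer_green 0.94 [ 501.7 -161.5] [19. 35.] [43.3 43. ] [379. 268.]
top saucer_red 0.9 [471.3 -39.4] [43. 43.] [43.6 43.4] [335. 279.]
```

View pics/cwrist.png

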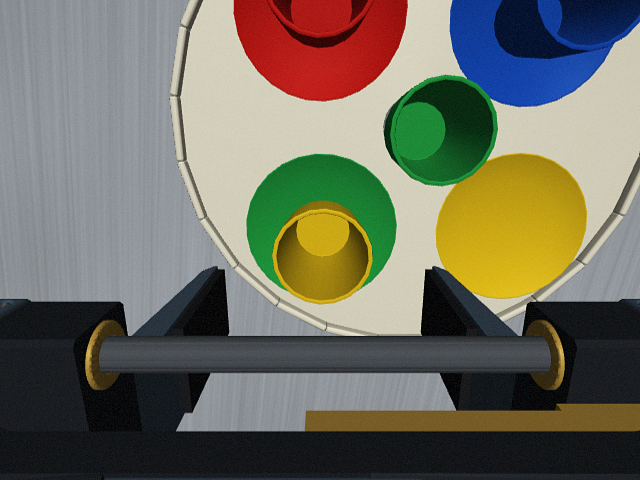

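The blue cup is placed well and the empty yellow saucer is at (640.7,-174). The yellow cup, at (322,252), is between the fingers, so I grip it.

apply_moves(increments=[[1,0,-0.001,-0.03,0,0,0],[1,0,0,-0.03,0,0,0],[1,0,0,-0.03,0,0,0],[1,0,0,-0.015,0,0,0],[0.9,0,0,-0.011,0,0,0]])

```text
time_s: 18.83
ee_pos: [492.4, -193.8, 71.8]
ee_rot: [-179.8, -0.1, 97.5]
force: [-0.2, 0.1, -0.2]
gripper_width: 87.7
gripper_force: 0.0
```

apply_moves(increments=[[0.4,0,0,0,0,0,0],[0.3,0,0,0,0,0,0],[-1,0,0,0,0,0,0],[-1,0,0,0,0,0,0],[-1,0,0,0,0,0,0]])

```text
time_s: 19.25
ee_pos: [494.3, -194.5, 75.0]
ee_rot: [179.9, 0.1, 97.5]
force: [-0.3, 0.5, 1.3]
gripper_width: 63.9
gripper_force: 10.0
```

apply_moves(increments=[[-1,0,0,0,0,0,0],[-1,0,0,0.005,0,0,0],[-1,0,0,0.025,0,0,0],[-1,0,0,0.035,0,0,0],[-1,0,0,0.035,0,0,0]])

```text
time_s: 19.67
ee_pos: [492.8, -193.8, 174.7]
ee_rot: [-179.9, -0.1, 97.5]
force: [0.8, -0.9, -0.6]
gripper_width: 64.1
gripper_force: 10.0
```

apply_moves(increments=[[-1,0.028,0.004,0,0,0,0],[-1,0.035,0.004,0,0,0,0],[-1,0.035,0.005,0,0,0,0],[-1,0.029,0.004,0,0,0,0],[-1,0.02,0.003,0,0,0,0]])

```text
time_s: 20.08
ee_pos: [643.2, -173.6, 174.1]
ee_rot: [179.9, 0.0, 97.6]
force: [-0.4, 0.4, -0.8]
gripper_width: 64.0
gripper_force: 10.0
```

apply_moves(increments=[[-1,0,0,-0.03,0,0,0],[-1,0,0,-0.03,0,0,0],[-1,0,0,-0.025,0,0,0],[-1,0,0,-0.01,0,0,0],[-1,0,0,0,0,0,0]])

```text
time_s: 20.5
ee_pos: [638.9, -173.7, 76.6]
ee_rot: [-179.7, -0.1, 97.5]
force: [-0.2, -0.7, -0.1]
gripper_width: 63.7
gripper_force: 10.0
```

apply_moves(increments=[[-1,0,0,0,0,0,0],[-1,0,0,-0.002,0,0,0],[-1,0,0,0,0,0,0]])

```text
time_s: 20.75
ee_pos: [641.7, -174.5, 78.7]
ee_rot: [179.8, 0.1, 97.5]
force: [-0.6, 0.5, -0.9]
gripper_width: 63.8
gripper_force: 10.0
```

apply_moves(increments=[[-1,0,0,-0.002,0,0,0],[-1,0,0,0,0,0,0],[-1,0,0,0,0,0,0]])

```text
time_s: 21.0
ee_pos: [640.8, -174.3, 75.4]
ee_rot: [180.0, 0.0, 97.5]
force: [-0.1, 0.5, -1.3]
gripper_width: 64.2
gripper_force: 10.0
```

apply_moves(increments=[[-1,0,0,-0.001,0,0,0],[-1,0,0,0,0,0,0],[-1,0,0,0,0,0,0]])

```text
time_s: 21.25
ee_pos: [640.9, -174.2, 74.2]
ee_rot: [180.0, 0.0, 97.5]
force: [-0.0, 0.6, 0.6]
gripper_width: 63.6
gripper_force: 10.0
```

apply_moves(increments=[[0.6,0,0,0,0,0,0],[1,0,0,0,0,0,0],[1,0,0,0,0,0,0],[1,0,0,0,0,0,0],[1,0,0,0.01,0,0,0]])

```text
time_s: 21.67
ee_pos: [639.4, -173.8, 82.3]
ee_rot: [-179.8, -0.1, 97.5]
force: [-0.9, 0.6, 0.4]
gripper_width: 90.8
gripper_force: 0.0
```

apply_moves(increments=[[1,0,0,0.035,0,0,0],[1,0,0,0.035,0,0,0],[1,0,0,0.03,0,0,0],[1,-0.029,0.022,0.005,0,0,0],[1,-0.028,0.022,0,0,0,0]])

```text
time_s: 22.08
ee_pos: [585.7, -131.0, 192.8]
ee_rot: [179.6, 0.2, 97.5]
force: [-0.2, 1.2, -0.2]
gripper_width: 91.2
gripper_force: 0.0
```

apply_moves(increments=[[1,-0.028,0.022,0,0,0,0],[1,0,0,0,0,0,0],[1,0,0,0,0,0,0]])

```text
time_s: 22.33
ee_pos: [554.7, -107.4, 190.3]
ee_rot: [179.9, 0.0, 97.6]
force: [0.1, 0.2, 0.4]
gripper_width: 91.4
gripper_force: 0.0
```

```bash
python3 look.py d wrist,top cup_blue,saucer_blue,cup_yellow,saucer_yellow,saucer_green,cup_green:28
```

```text
22.3333 [ 554.7 -107.4  190.3] [0.1 0.2 0.4]
wrist cup_blue 0.89 [617.  -25.9] [119. 114.] [118.2 114.9] [446.  133.5]
wrist saucer_blue 0.93 [618.9 -24.2] [161. 167.] [163.3 169.2] [425. 127.]
wrist cup_yellow 0.89 [ 613.8 -148.8] [40. 47.] [ 97.9 111.9] [403.5 312. ]
wrist saucer_yellow 0.62 [ 636.8 -154.5] [140.  85.] [145.1 133.8] [414.5 293. ]
wrist saucer_green 0.69 [ 491.8 -174.2] [140.  84.] [145.2 133.8] [237.5 293.5]
wrist cup_green 0.67 [ 554.7 -109.4] [ 97. 102.] [100.  102.9] [323.  250.5]
top cup_blue 0.93 [614.4 -23.3] [22. 25.] [23.9 26. ] [329.5 224. ]
top saucer_blue 0.91 [616.9 -19.7] [40. 42.] [42.6 41.5] [327.5 227.5]
top saucer_blue 0.81 [538.8 258.9] [54. 53.] [43.2 42.6] [227.5 255. ]
top saucer_blue 0.71 [694.5 216.1] [32. 31.] [42.2 40.6] [244.5 201. ]
top saucer_yellow 0.39 [ 608.  -206.8] [ 9. 10.] [42.6 41.6] [394.  230.5]
```

View pics/dwrist.png

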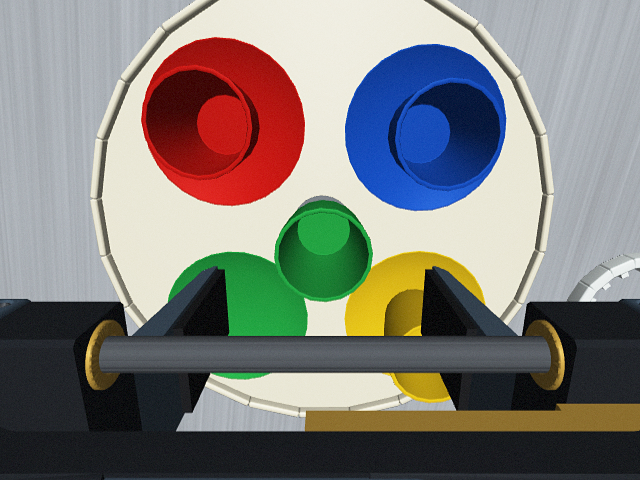

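All placed cups look centred. I fit the partly visible green saucer from this view before the last transfer.

```bash
python3 - <<'E'
from h import *
from scipy.optimize import least_squares
f=cams.grab_frame('wrist'); im=cv2.cvtColor(f['color'],cv2.COLOR_RGB2HSV)
for nm,h0,h1,x0,x1,y0,y1 in(('green',45,85,150,272,245,385),('blue',100,130,335,520,30,220),('red',-1,6,130,320,30,215)):
    m=((im[...,0]>=h0)&(im[...,0]<=h1)&(im[...,1]>120)&(im[...,2]>40)).astype(np.uint8)
    b=np.zeros_like(m); b[y0:y1,x0:x1]=m[y0:y1,x0:x1]
    c=max(cv2.findContours(b,cv2.RETR_EXTERNAL,cv2.CHAIN_APPROX_NONE)[0],key=len)[:,0]
    P=np.array([ray(f,p,42)[:2] for p in c])
    if nm=='green': P=P[(c[:,0]>x0+1)&(c[:,0]<x1-2)&(c[:,1]<335)]
    r=least_squares(lambda q:np.hypot(*(P-q).T)-60,P.mean(0),loss='soft_l1',f_scale=.7)
    print(nm,r.x.round(1),len(P),np.median(abs(r.fun)).round(2))
E
```

```text
green [ 502.4 -195.8] 246 6.64
blue [618.9 -24.3] 464 1.27
red [471.4 -39.6] 469 1.08
```

apply_moves(increments=[[1,-0.001,-0.001,-0.03,0,0,0],[1,0,0,-0.03,0,0,0],[1,0,0,-0.03,0,0,0],[1,0,0,-0.02,0,0,0],[0.9,0,0,-0.011,0,0,0]])

```text
time_s: 23.5
ee_pos: [553.0, -108.8, 65.3]
ee_rot: [-179.8, -0.1, 97.5]
force: [0.0, 0.4, 0.5]
gripper_width: 87.8
gripper_force: 0.0
```

apply_moves(increments=[[0.4,0,0,0,0,0,0],[0.3,0,0,0,0,0,0],[-1,0,0,0,0,0,0],[-1,0,0,0,0,0,0],[-1,0,0,0,0,0,0]])

```text
time_s: 23.92
ee_pos: [555.7, -109.4, 69.6]
ee_rot: [179.8, 0.1, 97.5]
force: [0.1, -0.4, 3.3]
gripper_width: 62.4
gripper_force: 10.0
```

apply_moves(increments=[[-1,0,0,0,0,0,0],[-1,0,0,0.005,0,0,0],[-1,0,0,0.03,0,0,0],[-1,0,0,0.035,0,0,0],[-1,0,0,0.035,0,0,0]])

```text
time_s: 24.33
ee_pos: [553.8, -109.0, 173.7]
ee_rot: [-179.9, -0.1, 97.5]
force: [0.8, -0.1, -1.3]
gripper_width: 62.1
gripper_force: 10.0
```

The green fit was contaminated by the finger and the cup, with a residual of 6.6 mm. I measure the saucer again from the scene and top cameras now that the cup is lifted.

```bash
python3 look.py e scene,top,wrist saucer_green,saucer_yellow,cup_yellow,saucer_red
```

```text
24.3333 [ 553.8 -109.   173.7] [ 0.8 -0.1 -1.3]
scene saucer_green 0.73 [ 494.2 -195.4] [51. 43.] [51.7 42.5] [246. 299.]
scene saucer_yellow 0.71 [ 646. -179.] [53. 38.] [53.5 46.2] [304.  324.5]
scene cup_yellow 0.6 [ 642.4 -174.3] [30. 40.] [29.8 40.1] [303.5 312.5]
scene saucer_red 0.59 [460.3 -61.7] [28. 31.] [47.7 36.5] [268.5 256. ]
top saucer_red 0.98 [472.8 -17.3] [27. 44.] [43.6 43.4] [327.  278.5]
wrist saucer_green 0.62 [636.5 -26.6] [127. 122.] [174.1 179.2] [458.  131.5]
wrist saucer_yellow 0.91 [ 645.6 -143.3] [113.  65.] [155.6 143.6] [436. 289.]
wrist cup_yellow 0.79 [ 622.9 -211.4] [13. 23.] [ 98.7 129.1] [407. 399.]
wrist saucer_red 0.78 [475.8 -39.1] [162. 182.] [174.7 182.1] [224.5 118.5]
```

View pics/escene.png

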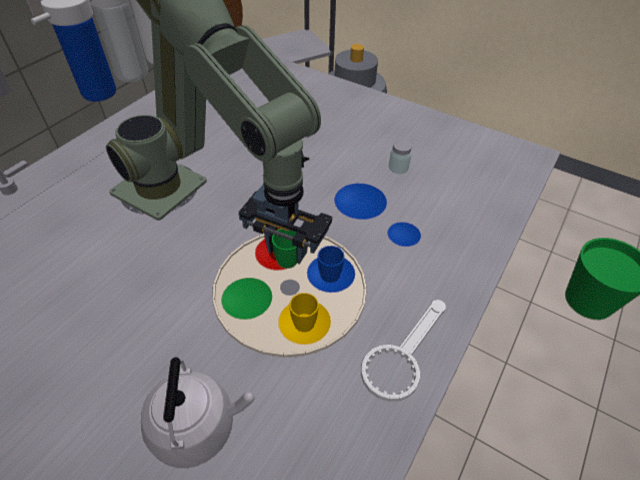

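The scene view shows the empty green saucer at (246,299), world (492,-194.5) after the small camera offset. The yellow cup sits well on its saucer. I place the green cup.

apply_moves(increments=[[-1,-0.02,-0.027,0,0,0,0],[-1,-0.02,-0.027,0,0,0,0],[-1,-0.015,-0.02,0,0,0,0],[-1,-0.0085,-0.0115,0,0,0,0],[-1,0,0,0,0,0,0]])

```text
time_s: 25.5
ee_pos: [489.4, -196.7, 173.0]
ee_rot: [-179.9, 0.0, 97.4]
force: [-0.6, -0.2, -1.7]
gripper_width: 62.3
gripper_force: 10.0
```

apply_moves(increments=[[-1,0,0,-0.03,0,0,0],[-1,0,0,-0.03,0,0,0],[-1,0,0,-0.025,0,0,0],[-1,0,0,-0.01,0,0,0],[-1,0,0,0,0,0,0]])

```text
time_s: 25.92
ee_pos: [490.6, -193.7, 76.3]
ee_rot: [-179.8, -0.1, 97.6]
force: [0.2, -0.6, -1.0]
gripper_width: 62.1
gripper_force: 10.0
```

apply_moves(increments=[[-1,0,0,0,0,0,0],[-1,0,0,-0.001,0,0,0],[-1,0,0,0,0,0,0]])

```text
time_s: 26.17
ee_pos: [492.2, -195.0, 78.3]
ee_rot: [179.9, 0.1, 97.6]
force: [0.4, -0.1, -0.8]
gripper_width: 61.9
gripper_force: 10.0
```

apply_moves(increments=[[-1,0,0,-0.002,0,0,0],[-1,0,0,0,0,0,0],[-1,0,0,0,0,0,0]])

```text
time_s: 26.42
ee_pos: [491.3, -194.8, 75.3]
ee_rot: [180.0, 0.0, 97.5]
force: [0.8, -0.6, -0.4]
gripper_width: 62.1
gripper_force: 10.0
```

apply_moves(increments=[[-1,0,0,-0.001,0,0,0],[-1,0,0,0,0,0,0],[-1,0,0,0,0,0,0]])

```text
time_s: 26.67
ee_pos: [491.5, -194.8, 74.4]
ee_rot: [180.0, 0.0, 97.5]
force: [0.2, 0.4, 3.3]
gripper_width: 62.1
gripper_force: 10.0
```

apply_moves(increments=[[0.6,0,0,0,0,0,0],[1,0,0,0,0,0,0],[1,0,0,0,0,0,0],[1,0,0,0,0,0,0],[1,0,0,0.01,0,0,0]])

```text
time_s: 27.08
ee_pos: [489.9, -194.2, 82.6]
ee_rot: [-179.8, -0.1, 97.5]
force: [0.3, -0.8, -1.2]
gripper_width: 90.5
gripper_force: 0.0
```

apply_moves(increments=[[1,0,0,0.035,0,0,0],[1,0,0,0.035,0,0,0],[1,0,0,0.035,0,0,0],[1,0,-0.01,0.035,0,0,0],[1,-0.03,-0.015,0.01,0,0,0]])

```text
time_s: 27.5
ee_pos: [467.2, -220.9, 240.4]
ee_rot: [179.3, 0.4, 97.7]
force: [1.4, -1.2, 0.2]
gripper_width: 91.3
gripper_force: 0.0
```

apply_moves(increments=[[1,-0.038,-0.01,0,0,0,0],[1,-0.038,-0.01,0,0,0,0],[1,-0.038,-0.01,0,0,0,0],[1,0,0,0,0,0,0],[1,0,0,0,0,0,0]])

```text
time_s: 27.92
ee_pos: [345.9, -250.0, 235.0]
ee_rot: [179.9, 0.1, 97.4]
force: [1.1, 0.5, 0.5]
gripper_width: 90.8
gripper_force: 0.0
```

```bash
python3 look.py g top,scene cup_red,saucer_red,cup_blue,saucer_blue,cup_yellow,saucer_yellow,cup_green,saucer_green; python3 - <<'E'
import cv2
a=cv2.imread('pics/gtop.png')[180:340,280:440]; cv2.imwrite('pics/gc.png',cv2.resize(a,None,fx=3.5,fy=3.5,interpolation=cv2.INTER_CUBIC))
E
```

```text
27.9167 [ 345.9 -250.   235. ] [1.1 0.5 0.5]
top cup_red 0.83 [471.7 -37.9] [24. 25.] [24.4 25. ] [335.5 276. ]
top saucer_red 0.75 [472.7 -38. ] [44. 44.] [43.5 43.4] [334.5 278.5]
top cup_blue 0.98 [615.8 -24.6] [23. 26.] [23.9 26. ] [330.  223.5]
top saucer_blue 0.97 [538.8 258.9] [54. 53.] [43.2 42.6] [227.5 255. ]
top saucer_blue 0.92 [618.3 -22.5] [42. 41.] [42.6 41.5] [328.5 227. ]
top saucer_blue 0.57 [693. 216.] [32. 30.] [42.2 40.6] [244.5 201.5]
top cup_yellow 0.96 [ 639.9 -174.1] [23. 25.] [24.7 26.3] [385. 215.]
top cup_yellow 0.69 [ 577.3 -464.8] [69. 75.] [30.2 25.4] [492. 237.]
top saucer_yellow 0.91 [ 639.9 -172.5] [42. 40.] [42.4 41.2] [381.5 219.5]
top saucer_yellow 0.39 [561.7 479.6] [32. 27.] [43.2 42.3] [148.5 247. ]
top cup_green 0.91 [ 488.9 -185.4] [25. 24.] [25.5 25. ] [391.  269.5]
top saucer_green 0.71 [ 491.9 -193.1] [42. 42.] [43.4 43.1] [390.5 271.5]
scene cup_red 0.86 [472.5 -38.2] [26. 36.] [26.3 36.7] [276.5 242.5]
scene saucer_red 0.69 [476.5 -43.3] [47. 33.] [47.5 36.3] [278. 254.]
scene cup_blue 0.67 [618.8 -25.2] [26. 37.] [27.3 37.7] [330.5 264. ]
scene saucer_blue 0.85 [713.3 193.4] [34. 25.] [45.6 33.5] [403.5 234. ]
scene saucer_blue 0.72 [556.6 238.7] [53. 36.] [42.7 29.5] [360.  201.5]
scene saucer_blue 0.59 [622.8 -27.7] [46. 33.] [49.1 39. ] [330.5 275. ]
scene cup_yellow 0.7 [ 641.6 -173.2] [30. 41.] [29.8 40.1] [303.5 312. ]
scene saucer_yellow 0.56 [ 646. -179.] [53. 40.] [53.5 46.2] [304.  324.5]
scene cup_green 0.81 [ 492.7 -185.2] [30. 39.] [29.1 38.9] [245.5 286. ]
scene saucer_green 0.67 [ 497.8 -198.1] [50. 38.] [51.8 42.7] [246.5 300.5]
```

View pics/gc.png

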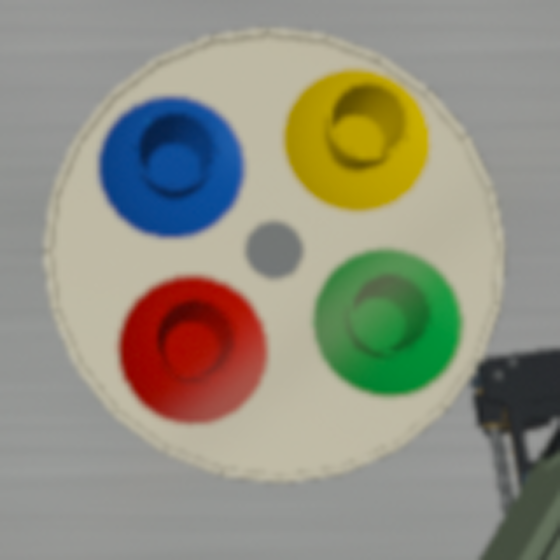

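The red, blue and yellow cups are centred within about 3 mm. The green cup is about 8 mm too far in +y, with the cup at (491,-185) and the saucer at (492,-193). That passes, but the margin is thin, so I regrip it and shift it.

apply_moves(increments=[[1,0.029,0.013,-0.008,0,0,0],[1,0.029,0.013,-0.008,0,0,0],[1,0.029,0.013,-0.008,0,0,0],[1,0.029,0.013,-0.008,0,0,0],[1,0.029,0.013,-0.008,0,0,0]])

```text
time_s: 29.23
ee_pos: [493.5, -184.0, 193.6]
ee_rot: [180.0, 0.0, 97.5]
force: [0.1, -0.5, 0.4]
gripper_width: 91.3
gripper_force: 0.0
```

apply_moves(increments=[[1,0,0,0,0,0,0],[1,0,0,0,0,0,0],[1,0,0,0,0,0,0]])

```text
time_s: 29.48
ee_pos: [491.7, -184.8, 193.8]
ee_rot: [-179.9, -0.0, 97.6]
force: [-0.2, -0.4, -0.2]
gripper_width: 91.6
gripper_force: 0.0
```

```bash
python3 look.py i wrist cup_green,saucer_green,saucer_red
```

```text
29.4833 [ 491.7 -184.8  193.8] [-0.2 -0.4 -0.2]
wrist cup_green 0.96 [ 491. -186.] [100. 103.] [100.7 103.5] [322.5 250. ]
wrist saucer_green 0.94 [ 492.5 -194.4] [148. 143.] [149.5 143.9] [323.5 236. ]
```

View pics/iwrist.png

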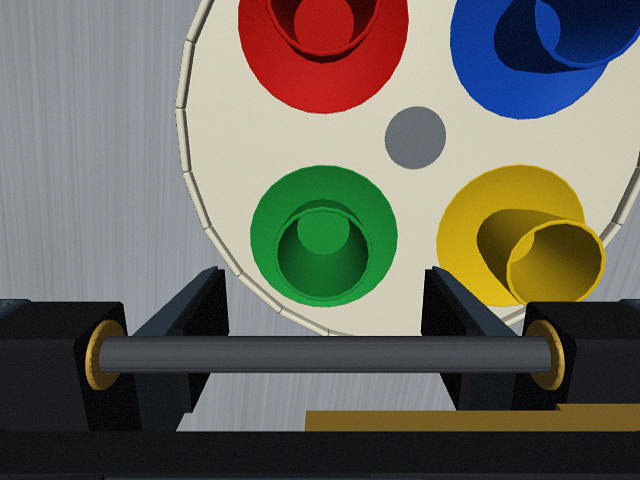

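The wrist view confirms it: cup at (491,-186), saucer at (492.5,-194.4). I regrip, lift 8 mm and shift -8 mm in y.

apply_moves(increments=[[1,0,-0.001,-0.03,0,0,0],[1,0,0,-0.03,0,0,0],[1,0,0,-0.03,0,0,0],[1,0,0,-0.018,0,0,0],[0.9,0,0,-0.011,0,0,0]])

```text
time_s: 30.1
ee_pos: [490.2, -185.7, 73.1]
ee_rot: [-179.8, -0.1, 97.5]
force: [-0.3, -0.7, -0.9]
gripper_width: 87.7
gripper_force: 0.0
```

apply_moves(increments=[[0.4,0,0,0,0,0,0],[0.3,0,0,0,0,0,0],[-1,0,0,0,0,0,0],[-1,0,0,0,0,0,0],[-1,0,0,0,0,0,0]])

```text
time_s: 30.52
ee_pos: [492.7, -186.1, 76.3]
ee_rot: [179.9, 0.1, 97.5]
force: [-1.3, 0.4, 3.6]
gripper_width: 61.8
gripper_force: 10.0
```

apply_moves(increments=[[-1,0,0,0,0,0,0],[-1,0,0,0.004,0,0,0],[-1,0,0,0.004,0,0,0],[-1,0,0,0,0,0,0],[-1,0.0005,-0.003,0,0,0,0]])

```text
time_s: 30.93
ee_pos: [492.7, -188.4, 83.1]
ee_rot: [180.0, -0.0, 97.6]
force: [0.3, 0.0, -1.2]
gripper_width: 62.1
gripper_force: 10.0
```

apply_moves(increments=[[-1,0.0005,-0.003,0,0,0,0],[-1,0,-0.002,0,0,0,0],[-1,0,0,-0.003,0,0,0],[-1,0,0,-0.003,0,0,0],[-1,0,0,0,0,0,0]])

```text
time_s: 31.35
ee_pos: [493.1, -193.7, 76.5]
ee_rot: [-180.0, -0.0, 97.5]
force: [-0.3, -0.1, -0.7]
gripper_width: 61.8
gripper_force: 10.0
```

apply_moves(increments=[[-1,0,0,0,0,0,0],[-1,0,0,-0.001,0,0,0],[-1,0,0,0,0,0,0]])

```text
time_s: 31.6
ee_pos: [493.1, -193.7, 76.3]
ee_rot: [-180.0, 0.0, 97.6]
force: [-1.4, -0.5, 1.8]
gripper_width: 61.7
gripper_force: 10.0
```

apply_moves(increments=[[-1,0,0,-0.0005,0,0,0],[0.6,0,0,0,0,0,0],[1,0,0,0,0,0,0],[1,0,0,0,0,0,0],[1,0,0,0,0,0,0]])

```text
time_s: 32.02
ee_pos: [493.2, -193.7, 75.3]
ee_rot: [180.0, -0.0, 97.5]
force: [-1.0, -0.1, 0.2]
gripper_width: 85.7
gripper_force: 0.0
```

apply_moves(increments=[[1,0,0,0.01,0,0,0],[1,0,0,0.035,0,0,0],[1,0,0,0.035,0,0,0],[1,0,0,0.035,0,0,0],[1,0,0,0,0,0,0]])

```text
time_s: 32.43
ee_pos: [497.1, -195.3, 198.3]
ee_rot: [179.3, 0.4, 97.5]
force: [0.9, -1.3, -0.2]
gripper_width: 91.1
gripper_force: 0.0
```

apply_moves(increments=[[1,-0.035,-0.02,0.01,0,0,0],[1,-0.038,-0.01,0,0,0,0],[1,-0.038,-0.01,0,0,0,0],[1,-0.03,-0.01,0,0,0,0],[1,0,0,0,0,0,0]])

```text
time_s: 32.85
ee_pos: [347.2, -243.8, 200.6]
ee_rot: [-179.8, -0.0, 97.4]
force: [0.1, 0.6, 0.1]
gripper_width: 91.3
gripper_force: 0.0
```

```bash
python3 look.py k top,scene cup_red,saucer_red,cup_blue,cup_yellow,saucer_yellow,cup_green,saucer_green
```

```text
32.85 [ 347.2 -243.8  200.6] [0.1 0.6 0.1]
top cup_red 0.93 [471.7 -37.9] [24. 25.] [24.4 25. ] [335.5 276. ]
top cup_red 0.4 [614.4 -24.6] [23. 25.] [23.9 26. ] [330. 224.]
top saucer_red 0.92 [471.3 -38. ] [42. 43.] [43.6 43.4] [334.5 279. ]
top cup_blue 0.86 [617.3 -24.6] [23. 25.] [23.9 26. ] [330. 223.]
top cup_yellow 0.96 [ 639.9 -174.1] [25. 25.] [24.7 26.3] [385. 215.]
top cup_yellow 0.32 [550.9 462.3] [29. 25.] [29.9 25.4] [149. 247.]
top saucer_yellow 0.84 [ 639.9 -172.5] [44. 42.] [42.4 41.2] [381.5 219.5]
top cup_green 0.86 [ 491.5 -194.8] [24. 24.] [25.6 25.1] [394.5 268.5]
top cup_green 0.61 [ 639.9 -172.7] [24. 25.] [24.7 26.3] [384.5 215. ]
top saucer_green 0.77 [ 491.9 -193.1] [42. 42.] [43.4 43.1] [390.5 271.5]
scene cup_red 0.85 [473.5 -37.5] [25. 36.] [26.3 36.7] [277.  242.5]
scene saucer_red 0.66 [476.4 -45.3] [48. 32.] [47.5 36.3] [277.5 254.5]
scene cup_blue 0.79 [617.8 -25.9] [27. 37.] [27.3 37.7] [330. 264.]
scene cup_yellow 0.83 [ 642.4 -174.3] [30. 40.] [29.8 40.1] [303.5 312.5]
scene saucer_yellow 0.72 [ 648.4 -180.6] [54. 40.] [53.5 46.3] [304.5 325.5]
scene cup_green 0.88 [ 494.3 -192.6] [29. 38.] [29.3 39.1] [244.  288.5]
scene saucer_green 0.64 [ 496.9 -197. ] [50. 39.] [51.8 42.7] [246.5 300. ]
scene saucer_green 0.58 [ 647.4 -181.2] [53. 40.] [53.5 46.3] [304.  325.5]
```

View pics/kscene.png

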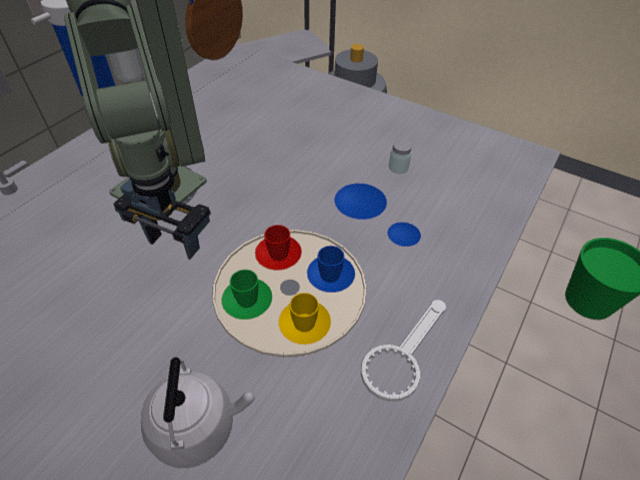

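All four cups stand upright on their own saucers within about 3 mm, and the arm is clear. I hand the job in.

```bash
python3 -c "
from workcell import env
print(env.job_done())"
```

```text
the job is handed in; nothing more can be done
None
```

The job is handed in at about 33 s on the robot's clock: each cup stands upright on the saucer of its own colour, within about 3 mm of centre in the last camera check, though the hand-in returned no verdict.

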